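# Sort polishing bars and paste tins into their colour trays

### The arm

A 6-joint arm with a two-finger parallel gripper is mounted at the origin on the work surface. World frame = base frame: x ahead of the robot, y to its left, z up, the work surface at z = 0. Lengths are in mm, angles in rad, forces in N, time in s.
With the tool pointing down it reaches from about 425 to 1125 mm from the base axis. Payload 14.9 kg.
Tool frame: the origin (TCP) lies midway between the tips of the shut fingers; the grasp point (between the pads) lies 19 mm behind it (robot.grip_point_offset is the distance from the TCP to the grasp point, in mm); z points along the fingers, y is the line along which they close (so a half turn about z gives the same grasp; the last joint's range is limited). The gripper opens to 91 mm and grips with 3 to 60 N. Pads are 32 mm wide; open, the fingers measure 118 mm over their backs; the gripper's body (76 mm by 178 mm) begins 60 mm behind the grasp point.
Start: joints at [1.294, 0.379, 1.734, -0, 1.028, -0.033], TCP at [168.981, 679.311, 213.932] pointing down, gripper open.
Joint ranges: [-2.77, 2.77], [-0.74, 2.19], [0, 2.66], [-1.06, 4.2], [0.31, 2.87], [-3.08, 3.08]. Speed limits (rad/s): [1.89, 1.89, 2.39, 3.14, 3.14, 3.14].

### API

Orientations are given as a unit quaternion [w, x, y, z].
In Python, from plant import robot gives the robot as it stands. The module is installed in compiled form; this text tells all that it offers.
- The arm moves only by the tool jog_arm, never from a script. Its argument "targets" is a list of rows, each an object with "claw": the opening, from 0 (shut) to 1 (fully open); "delta_pos": the shift along the world's x, y, z in mm, a list of three; "turn": the turn about the world's z in units of 5 degrees (1.0 is 5 degrees). In form: [{"claw": claw, "delta_pos": [x, y, z], "turn": turn}, ...]. A call has exactly 10 rows; each row is the pose to reach, as a shift and turn from the pose commanded when the call began; what a row does not reach only later rows make up. A row lasts 1/10 s, in which the tool goes at most 50 mm and 8.59 degrees, less where a joint would pass 70% of its speed; a pose out of reach is approached as far as the arm can. A call with a gripper value outside its range is refused whole. The fingers move at their own pace and stop on an object; "force" is the grip in N (left out, the last holds). Time passes only in rows, so rows that repeat a pose let the fingers close, or fill a call up. It gives the time, the measured TCP pose, the force, the opening and the grip force at its end, in the units of the state.
- robot.read_state(): the state, without advancing time (a new reading comes with each control period).
- robot.snapshot(name): name is "scene" or "top" or "wrist"; returns (picture, depth): 400x640x3 uint8, red, green, blue; 400x640 float32, mm along the optical axis (not along the pixel's ray), 0 where there is no reading.
- robot.camera_model(name): a dict with "fovy" (degrees; the focal length in pixels is half the picture's height over the tangent of half this angle, whatever the lens; pixels are square), "cx", "cy" (the principal point, pixels), "R" (3x3) and "t" (3): a world point X has camera coordinates R X + t; the wrist camera has in their place "hand_eye" (4x4, takes a point from camera to tool coordinates, whose origin is the TCP and whose axes are the flange's). Camera axes: x right, y down, z forward; pixel columns grow to the right and rows downward; lengths in mm; the calibration is good to about 2 mm. A picture is of the moment at which its call begins: read the wrist's pose just before it. camera_model takes no time and is no camera call.
- robot.finish_job(): hands the job in; it is judged then, once.
The state is a dict: "clock": time; "q": joint angles; "joint_velocities": joint speeds; "joint_efforts": joint torques, N m; "eef_pos": TCP position; "tool_rot": TCP orientation; "ft_force": force on the tool from outside, world axes, zero at the start; "moment": the same for the moment, N m; "finger_gap": opening from 0.0 (shut) to 1.0 (fully open); "gripper_force": force on a finger pad.
Only numpy, scipy, OpenCV 4.12 (cv2) and the standard library are available. Lean on these libraries where they do the work, as an engineer would, in place of code of your own. Each camera call takes 0.05 s, during which the arm holds its last target. There are 200 camera calls.

### The job

Tidy the goldsmith's bench so that the polishing compounds do not get mixed: put every loose bar and every paste tin into the tray of its own colour, each bar lying flat, same side up as it is now, in the tray's long bay, and each tin standing upright, lid up, in the square bay next to the coloured end block. Everything must sit fully down on the tray floor; the green tray gets no tin. Leave the black loupe and the steel doming block where they are.

Things in the scene. Friction and masses are not known exactly. Their poses are not given: they have to be found in the camera images.
- bar_red: loose red polishing-compound bar, a block 72 mm long (its x), 28 mm wide (its y), 34 mm tall, with a narrow white paper band round it 18 mm from the middle; about 100 g; starts lying flat at any yaw; origin at the centre of its underside, z up
- bar_green: loose green polishing-compound bar, a block 72 mm long (its x), 28 mm wide (its y), 34 mm tall, with a narrow white paper band round it 18 mm from the middle; about 100 g; starts lying flat at any yaw; origin at the centre of its underside, z up
- bar_blue: loose blue polishing-compound bar, a block 72 mm long (its x), 28 mm wide (its y), 34 mm tall, with a narrow white paper band round it 18 mm from the middle; about 100 g; starts lying flat at any yaw; origin at the centre of its underside, z up
- tin_red: loose closed round paste tin, 41 mm diameter, 34 mm tall, bare aluminium below and a red lid on top; about 70 g; starts upright; origin at the centre of its underside, z up
- tin_blue: loose closed round paste tin, 41 mm diameter, 34 mm tall, bare aluminium below and a blue lid on top; about 70 g; starts upright; origin at the centre of its underside, z up
- tray_red: fixed wooden tray, red outer walls and red end block, 70 (its x) by 192 mm (its y), yaw within 0.2. Origin: centre of underside. Floor top z = 3 mm; walls (4 mm thick), divider (y = 4 to 8) and end block (y = 70 to 96) reach z = 10. Long bay for a bar: centre y = -44, 96 along y by 62 along x. Square bay for a tin, beside the block: centre y = +39, 62 by 62. Any of three places
- tray_green: fixed wooden tray, green outer walls and green end block, 70 (its x) by 192 mm (its y), yaw within 0.2. Origin: centre of underside. Floor top z = 3 mm; walls (4 mm thick), divider (y = 4 to 8) and end block (y = 70 to 96) reach z = 10. Long bay for a bar: centre y = -44, 96 along y by 62 along x. Square bay for a tin, beside the block: centre y = +39, 62 by 62. Any of three places
- tray_blue: fixed wooden tray, blue outer walls and blue end block, 70 (its x) by 192 mm (its y), yaw within 0.2. Origin: centre of underside. Floor top z = 3 mm; walls (4 mm thick), divider (y = 4 to 8) and end block (y = 70 to 96) reach z = 10. Long bay for a bar: centre y = -44, 96 along y by 62 along x. Square bay for a tin, beside the block: centre y = +39, 62 by 62. Any of three places
- loupe: bystander, loose: round black magnifier with a glass top, 38 mm diameter, 27 mm tall; origin at the centre of its underside; stays where it is
- doming_block: bystander, loose: bare steel cube of 44 mm with dark dimples on top, 0.65 kg; origin at the centre of its underside; stays where it is
Not all that is in view belongs to the job. Leave any pink or yellow look-alike of the tray_blue alone. What is shaped like the bar_red but brown is not meant.

How it is judged:
By the outcome, as a careful person would: the job done as asked, in the order asked, and still so for the second after the job is handed in, with the robot touching nothing.
It also fails if it takes over 112 s, if anything falls off the work surface, if the arm or the gripper's body presses on something with over 40 N, if the wrist force passes 120 N, or if a joint passes its speed limit or range.

## Working session

There is one attempt and no reset: what is moved stays moved. The work goes in short steps, Python scripts to look and compute and a tool call to move; the robot and the scene stay as the last step left them, time stands still between calls to the robot, and variables do not carry over. Pictures are saved under pics/ and viewed, at most 14 in all, crops included, and the job is handed in when it is done.

Besides the shell and the picture viewer there is one more tool, called after ">>>" as name([rows], argument=value, ...), one row to a line, values as JSON. jog_arm: Moves the arm, as the interface text tells. Its arguments: {"type":"object","properties":{"targets":{"type":"array"},"force":{"type":"number"}},"required":["targets"]}

```bash
mkdir -p pics
python3 - <<'E'
from plant import robot
import cv2,numpy as np
for n in("top","scene"):
    p,d=robot.snapshot(n); cv2.imwrite(f"pics/{n}0.png",p[:,:,::-1]); np.save(f"{n}_d.npy",d); np.save(f"{n}_p.npy",p)
    print(robot.camera_model(n))
s=robot.read_state(); print(s["clock"],s["eef_pos"],s["tool_rot"],s["finger_gap"],s["ft_force"])
E
```

```text
{'fovy': 55.03900747549315, 'cx': 315.08981275776756, 'cy': 195.18218551471773, 'R': array([[-0.01983637, -0.99979188, -0.00476684],
       [-0.99824149,  0.02007154, -0.0557768 ],
       [ 0.05586087,  0.00365205, -0.99843188]]), 't': array([ -49.10493209,  489.89175581, 1178.4266765 ])}
{'fovy': 45.78751801065002, 'cx': 323.8455539541414, 'cy': 201.33345301385248, 'R': array([[ 0.17339091,  0.98480024,  0.01020189],
       [ 0.71481651, -0.11871639, -0.68916165],
       [-0.67747543,  0.12678685, -0.72453581]]), 't': array([ -24.30608989, -294.04685538, 1543.07524461])}
0.1 [168.89041399 678.97899849 213.36388023] [-7.76824480e-05  1.21589768e-01  9.92580328e-01 -4.62494229e-04] 1.0006081968581113 [-0.98665424  0.08429054 -0.61189581]
```

View pics/top0.png

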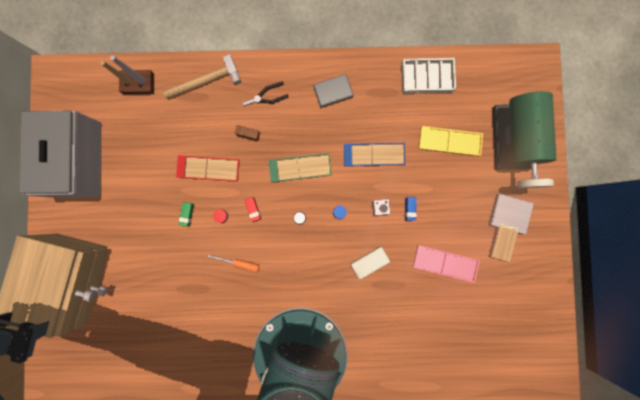

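View pics/scene0.png

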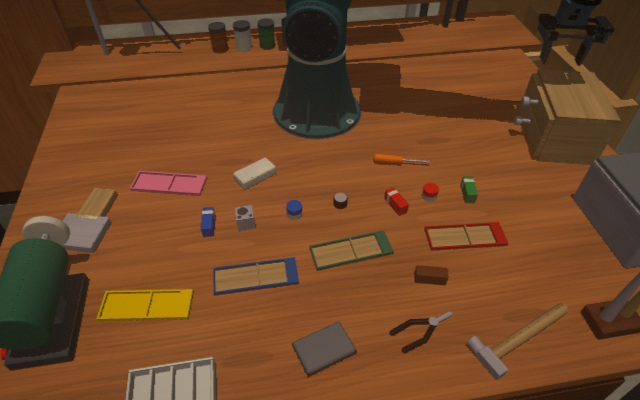

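The top view shows the following:
- **Bars:** green (186,214), red (253,209), blue (411,209).
- **Tins:** red (221,216), blue (340,212).
- **Bystanders:** loupe (300,217), doming block (381,207).
- **Trays:** red (208,168), green (300,168), blue (374,155), each with its end block on the left.
- **Look-alikes to ignore:** brown bar (247,132), yellow tray (451,141), pink tray (446,263).

I'll measure these and confirm with one enlarged crop.

```bash
cat > h.py <<'E'
import cv2,numpy as np
from plant import robot
def ray(n,u,v,z,cm=None):
    c=robot.camera_model(n); f=200/np.tan(np.radians(c["fovy"]/2)); R,t=c["R"],c["t"]
    d=R.T@np.array([(u-c["cx"])/f,(v-c["cy"])/f,1]); o=-R.T@t
    return o+d*(z-o[2])/d[2]
E
python3 - <<'E'
from h import *
p=np.load("top_p.npy")
d=np.load("top_d.npy")
cv2.imwrite("pics/crop0.png",cv2.resize(p[120:240,165:430,::-1],None,fx=3,fy=3,interpolation=cv2.INTER_CUBIC))
hsv=cv2.cvtColor(p,cv2.COLOR_RGB2HSV)
H,S,V=[hsv[:,:,i].astype(int) for i in range(3)]
m={"red":((H<5)|(H>172))&(S>170),"green":(H>45)&(H<85)&(S>90),"blue":(H>100)&(H<130)&(S>110)}
for c,k in m.items():
    k=k.astype(np.uint8); k[:, :165]=0;k[:,430:]=0;k[:120]=0;k[240:]=0
    n,l,st,ce=cv2.connectedComponentsWithStats(k)
    for i in range(1,n):
        if st[i,4]<40: continue
        ys,xs=np.where(l==i)
        z0=10 if ys.mean()<190 else 34
        P=np.array([ray("top",x,y,z0)[:2] for x,y in zip(xs,ys)],np.float32)
        r=cv2.minAreaRect(P)
        print(c,st[i],np.round(r[0],1),np.round(r[1],1),round(r[2],1),"centroid",P.mean(0).round(1))
for (u,v) in [(186,214),(221,216),(253,209),(300,217),(340,212),(381,207),(411,209)]: print(u,v,ray("top",u,v,34).round(),d[v,u])
E
```

```text
red [176 156  11  22 174] [588.  359.8] [26.1 67.3] 84.5 centroid [588.2 359.9]
red [213 210  14  13  89] [431.2 232.8] [38.4 36.6] 62.9 centroid [428.9 236.4]
green [181 203  12  15 145] [451.  334.6] [30.7 43.5] 78.5 centroid [450.6 334.5]
blue [345 145   7  20 121] [ 614.6 -164.3] [18.8 60. ] 88.8 centroid [ 614.3 -163. ]
blue [406 198  10  14 127] [ 453.5 -348.8] [27.4 39.7] 88.1 centroid [ 454.2 -348.5]
blue [334 207  12  11 103] [ 434.9 -132.2] [33.5 30.4] 88.9 centroid [ 435.2 -131.5]
186 214 [438. 336.  34.] 1167.3589
221 216 [430. 229.  34.] 1167.9052
253 209 [449. 131.  34.] 1169.8562
300 217 [422. -12.  34.] 1174.4843
340 212 [ 435. -134.   34.] 1168.2217
381 207 [ 448. -259.   34.] 1153.2432
411 209 [ 440. -350.   34.] 1169.548
```

View pics/crop0.png

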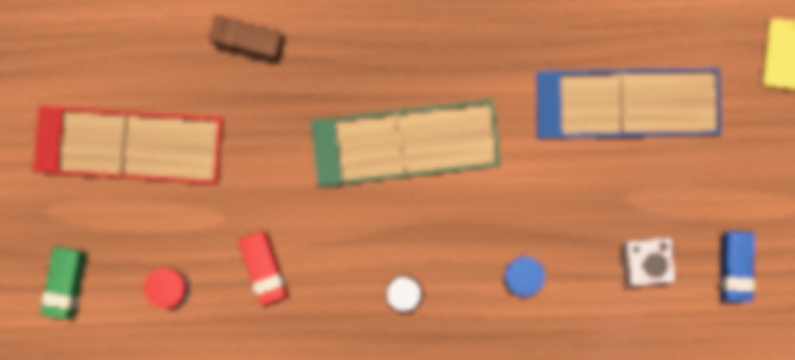

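The crop confirms the targets by colour and shape: green bar (63,283), red bar (263,268) and blue bar (738,267), each with a white band. The red tin is at (165,288) and the blue tin at (524,276). The brown bar (247,39) is not meant. I'll compute poses from the corners I read off.

Run:
```python
from h import *
def w(q,z): return np.array([ray("top",165+(x+.5)/3-.5,120+(y+.5)/3-.5,z)[:2] for x,y in q],np.float32)
C={"trayR":([(37,107),(222,118),(217,184),(34,173)],10),"trayG":([(311,120),(491,101),(499,165),(320,186)],10),"trayB":([(536,72),(719,69),(721,135),(537,138)],10),
"barG":([(54,247),(81,250),(72,318),(42,314)],34),"barR":([(240,236),(267,231),(287,298),(261,304)],34),"barB":([(723,232),(754,231),(754,301),(723,302)],34)}
for n,(q,z) in C.items():
    P=w(q,z); c=P.mean(0); tr="tray" in n
    L=[np.linalg.norm(P[i]-P[i-1]) for i in range(4)]
    if tr:
        y=(P[0]+P[3]-P[1]-P[2]); y/=np.linalg.norm(y); yaw=np.degrees(np.arctan2(-y[0],y[1]))
        print(n,c,np.round(L),"yaw",yaw.round(1),"long bay",(c-44*y).round(1),"sq",(c+39*y).round(1))
    else:
        x=(P[0]+P[1]-P[2]-P[3]); print(n,c,np.round(L),"axis",np.degrees(np.arctan2(x[1],x[0])).round(1))
print(w([(165,288),(524,276)],34))
# depth-based
p=np.load("top_d.npy"); c=robot.camera_model("top"); f=200/np.tan(np.radians(c["fovy"]/2))
v,u=np.mgrid[:400,:640]; X=np.stack([(u-c["cx"])/f*p,(v-c["cy"])/f*p,p],-1)-c["t"]; X=X@c["R"]
Z=X[:,:,2]; print("table z",np.median(Z[185:195,190:420]))
k=((Z>24)&(Z<60)&(p>0)).astype(np.uint8); k[:190]=0;k[240:]=0;k[:,:165]=0;k[:,430:]=0
n,l,st,_=cv2.connectedComponentsWithStats(k)
for i in range(1,n):
    if st[i,4]<40: continue
    q=X[l==i]; zt=np.median(q[:,2]); r=cv2.minAreaRect(q[:,:2].astype(np.float32)); print("depth",q.mean(0).round(1),np.round(r[0],1),np.round(r[1],1),round(r[2],1),st[i])
```

```text
trayR [580.5637  277.34592] [ 69. 194.  69. 191.] yaw -4.6 long bay [577.  233.5] sq [583.7 316.2]
trayG [577.25305  -12.631456] [ 70. 189.  68. 188.] yaw 5.2 long bay [581.3 -56.4] sq [573.7  26.2]
trayB [ 613.94104 -246.04759] [ 69. 191.  69. 192.] yaw -0.2 long bay [ 613.8 -290. ] sq [ 614.1 -207. ]
barG [438.99167 337.39206] [69. 28. 69. 31.] axis -8.9
barR [450.1452  132.37575] [72. 28. 71. 27.] axis 16.3
barB [ 441.30273 -349.36987] [71. 31. 71. 31.] axis -1.9
[[ 431.02634  232.91966]
 [ 435.94656 -131.72847]]
table z 1.2324244814392757
depth [448.8 132.9  34.3] [448.9 133.7] [72.1 28.4] 17.7 [245 197  16  25 226]
depth [ 440.9 -351.    34.6] [ 441.3 -351.1] [28.8 70.7] 87.7 [406 197  11  24 239]
depth [ 447.1 -258.2   45. ] [ 447.2 -258.8] [43.5 44.7] 2.6 [373 200  17  15 222]
depth [437.4 337.7  34.3] [438.1 338.8] [30.1 71.2] 79.5 [179 202  14  25 236]
depth [ 435.  -133.5   35.1] [ 434.9 -133.7] [36.9 36.5] 88.5 [334 206  13  13 139]
depth [430.3 231.5  34.5] [430.  231.4] [38.5 36.6] 89.2 [214 210  14  13 145]
depth [419.4  -9.8  28.4] [419.1  -9.9] [33.8 30.6] 88.9 [294 213  12  11 109]
```

Run:
```python
from h import *
p=np.load("top_d.npy"); c=robot.camera_model("top"); f=200/np.tan(np.radians(c["fovy"]/2))
v,u=np.mgrid[:400,:640]; X=np.stack([(u-c["cx"])/f*p,(v-c["cy"])/f*p,p],-1)-c["t"]; X=X@c["R"]
for (a,b) in [(15,335),(30,280),(60,280),(90,260),(60,310),(90,293),(60,150),(85,150)]: print(a,b,X[b,a].round())
q=X[(X[:,:,0]>150)&(X[:,:,0]<700)&(X[:,:,1]<650)&(X[:,:,1]>400)]; print(q[:,2].max(), q[q[:,2]>50].min(0))
```

```text
15 335 [173. 614. 337.]
30 280 [267. 713. 162.]
60 280 [266. 632. 162.]
90 260 [312. 585. 105.]
60 310 [184. 637. 153.]
90 293 [223. 570. 130.]
60 150 [620. 644. 154.]
85 150 [631. 612.  92.]
617.3370247016566 [150.00417121 414.78856975  50.20607179]
```

>>> jog_arm([
  {"claw":0.65,"delta_pos":[30,-38,0],"turn":0.9},
  {"claw":0.65,"delta_pos":[60,-76,0],"turn":0.9},
  {"claw":0.65,"delta_pos":[90,-114,0],"turn":0.9},
  {"claw":0.65,"delta_pos":[119,-151,0],"turn":0.9},
  {"claw":0.65,"delta_pos":[149,-189,0],"turn":0.9},
  {"claw":0.65,"delta_pos":[179,-227,0],"turn":0.9},
  {"claw":0.65,"delta_pos":[209,-265,0],"turn":0.9},
  {"claw":0.65,"delta_pos":[239,-303,-20],"turn":0.9},
  {"claw":0.65,"delta_pos":[269,-341,-40],"turn":0.9},
  {"claw":0.65,"delta_pos":[269,-341,-80],"turn":0.9},
], force=25)

```text
clock: 1.1
eef_pos: [441.7, 336.3, 135.4]
tool_rot: [0.002, 0.084, 0.996, 0.001]
ft_force: [1.3, 1.8, -1.1]
finger_gap: 0.647
gripper_force: 0.0
```

Run:
```python
from h import *
s=robot.read_state()
p,d=robot.snapshot("wrist"); cv2.imwrite("pics/w1.png",p[:,:,::-1]); print(robot.camera_model("wrist"),s["eef_pos"],s["tool_rot"])
c=robot.camera_model("wrist"); f=200/np.tan(np.radians(c["fovy"]/2))
from scipy.spatial.transform import Rotation as Ro
q=s["tool_rot"]; R=Ro.from_quat([q[1],q[2],q[3],q[0]]).as_matrix()
v,u=np.mgrid[:400,:640]; X=np.stack([(u-c["cx"])/f*d,(v-c["cy"])/f*d,d],-1)
T=c["hand_eye"]; X=X@T[:3,:3].T+T[:3,3]; X=X@R.T+s["eef_pos"]
hsv=cv2.cvtColor(p,cv2.COLOR_RGB2HSV)
k=(X[:,:,2]>28)&(X[:,:,2]<42)&(d>0)&(np.linalg.norm(X[:,:,:2]-[438,338],axis=2)<70)
print(k.sum()); r=cv2.minAreaRect(X[k][:,:2].astype(np.float32)); print(r, X[k].mean(0))
```

```text
{'fovy': 69.34584877051032, 'cx': 321.9391000436443, 'cy': 198.5849948781244, 'hand_eye': array([[ 5.90909453e-05, -9.63492893e-01, -2.67733900e-01,
         7.55118604e+01],
       [ 9.99999834e-01, -9.62992307e-05,  5.67259357e-04,
         1.74252811e-01],
       [-5.72332928e-04, -2.67733889e-01,  9.63492728e-01,
        -1.71771991e+02],
       [ 0.00000000e+00,  0.00000000e+00,  0.00000000e+00,
         1.00000000e+00]])} [441.70359528 336.26135183 135.42823333] [0.00199834 0.08414973 0.99645012 0.00140658]
2012
((440.2087707519531, 342.7290344238281), (27.900856018066406, 72.4861831665039), 78.77193450927734) [437.89235998 343.07700411  34.83402819]
```

View pics/w1.png

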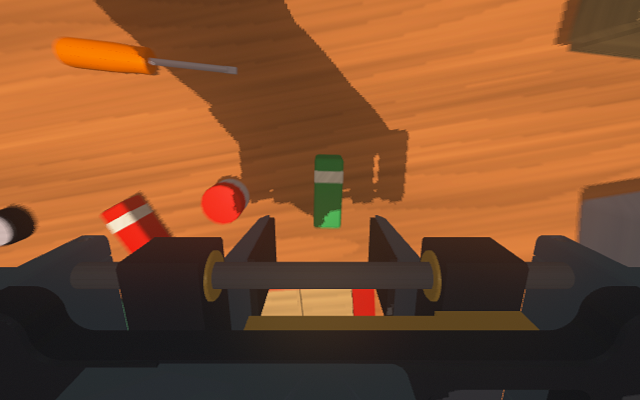

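The wrist view shows the green bar at (328,190), lined up between the fingers, with its 28 x 72 mm size matching. The wrist and top estimates agree within about 4 mm, so I'll descend, grip and then lift.

>>> jog_arm([
  {"claw":0.65,"delta_pos":[1,2,-40],"turn":0},
  {"claw":0.65,"delta_pos":[1,2,-75],"turn":0},
  {"claw":0.65,"delta_pos":[1,2,-100],"turn":0},
  {"claw":0.65,"delta_pos":[1,2,-115],"turn":0},
  {"claw":0.65,"delta_pos":[1,2,-122],"turn":0},
  {"claw":0.65,"delta_pos":[1,2,-122],"turn":0},
  {"claw":0.1,"delta_pos":[1,2,-122],"turn":0},
  {"claw":0.1,"delta_pos":[1,2,-122],"turn":0},
  {"claw":0.1,"delta_pos":[1,2,-122],"turn":0},
  {"claw":0.1,"delta_pos":[1,2,-122],"turn":0},
], force=25)

```text
clock: 2.15
eef_pos: [439.3, 340.5, 12.5]
tool_rot: [0.0, 0.083, 0.997, 0.0]
ft_force: [-0.2, 0.9, 0.6]
finger_gap: 0.335
gripper_force: 0.2
```

>>> jog_arm([
  {"claw":0.1,"delta_pos":[0,0,0],"turn":0},
  {"claw":0.1,"delta_pos":[0,0,0],"turn":0},
  {"claw":0.1,"delta_pos":[0,0,30],"turn":0},
  {"claw":0.1,"delta_pos":[0,0,75],"turn":0},
  {"claw":0.1,"delta_pos":[10,-30,90],"turn":-1.5},
  {"claw":0.1,"delta_pos":[24,-68,90],"turn":-3},
  {"claw":0.1,"delta_pos":[39,-110,90],"turn":-4.5},
  {"claw":0.1,"delta_pos":[55,-154,90],"turn":-6},
  {"claw":0.1,"delta_pos":[71,-198,90],"turn":-7.5},
  {"claw":0.1,"delta_pos":[87,-242,90],"turn":-9},
])

```text
clock: 3.15
eef_pos: [526.2, 96.4, 102.1]
tool_rot: [0.0, 0.46, 0.888, 0.0]
ft_force: [-0.4, 1.0, -2.2]
finger_gap: 0.302
gripper_force: 25.0
```

>>> jog_arm([
  {"claw":0.1,"delta_pos":[16,-44,0],"turn":-1.5},
  {"claw":0.1,"delta_pos":[32,-88,0],"turn":-3},
  {"claw":0.1,"delta_pos":[45,-125,0],"turn":-4.5},
  {"claw":0.1,"delta_pos":[55,-154,-20],"turn":-6},
  {"claw":0.1,"delta_pos":[55,-154,-45],"turn":-6},
  {"claw":0.1,"delta_pos":[55,-154,-65],"turn":-6},
  {"claw":0.1,"delta_pos":[55,-154,-75],"turn":-6},
  {"claw":0.1,"delta_pos":[55,-154,-82],"turn":-6},
  {"claw":0.1,"delta_pos":[55,-154,-86],"turn":-6},
  {"claw":0.1,"delta_pos":[55,-154,-86],"turn":-6},
])

```text
clock: 4.15
eef_pos: [581.1, -55.5, 16.1]
tool_rot: [0.0, 0.672, 0.741, 0.0]
ft_force: [-0.4, -0.5, -0.8]
finger_gap: 0.301
gripper_force: 25.0
```

>>> jog_arm([
  {"claw":0.1,"delta_pos":[0,0,-1],"turn":0},
  {"claw":0.5,"delta_pos":[0,0,-1],"turn":0},
  {"claw":0.5,"delta_pos":[0,0,-1],"turn":0},
  {"claw":0.5,"delta_pos":[0,0,-1],"turn":0},
  {"claw":0.5,"delta_pos":[0,0,20],"turn":0},
  {"claw":0.5,"delta_pos":[0,0,60],"turn":0},
  {"claw":0.65,"delta_pos":[-15,20,95],"turn":-1.5},
  {"claw":0.65,"delta_pos":[-40,58,100],"turn":-3},
  {"claw":0.65,"delta_pos":[-66,95,100],"turn":-4.5},
  {"claw":0.65,"delta_pos":[-92,132,100],"turn":-6},
])

```text
clock: 5.15
eef_pos: [488.2, 77.3, 116.6]
tool_rot: [0.0, 0.843, 0.539, 0.001]
ft_force: [1.3, 1.4, 0.7]
finger_gap: 0.646
gripper_force: 0.0
```

>>> jog_arm([
  {"claw":0.65,"delta_pos":[-20,29,0],"turn":-1.5},
  {"claw":0.65,"delta_pos":[-39,57,0],"turn":-3},
  {"claw":0.65,"delta_pos":[-39,57,0],"turn":-4.5},
  {"claw":0.65,"delta_pos":[-39,57,0],"turn":-6},
  {"claw":0.65,"delta_pos":[-39,57,0],"turn":-7.5},
  {"claw":0.65,"delta_pos":[-39,57,0],"turn":-9},
  {"claw":0.65,"delta_pos":[-39,57,0],"turn":-9.7},
  {"claw":0.65,"delta_pos":[-39,57,0],"turn":-9.7},
  {"claw":0.65,"delta_pos":[-39,57,0],"turn":-9.7},
  {"claw":0.65,"delta_pos":[-39,57,0],"turn":-9.7},
])

```text
clock: 6.15
eef_pos: [450.0, 133.3, 116.0]
tool_rot: [-0.0, 0.989, 0.149, 0.0]
ft_force: [0.6, -0.5, 0.1]
finger_gap: 0.649
gripper_force: 0.0
```

```bash
cat >> h.py <<'E'
def wrist(name,cx,cy,zlo=28,zhi=42):
    from scipy.spatial.transform import Rotation as Ro
    s=robot.read_state(); p,d=robot.snapshot("wrist"); cv2.imwrite(f"pics/{name}.png",p[:,:,::-1])
    c=robot.camera_model("wrist"); f=200/np.tan(np.radians(c["fovy"]/2))
    q=s["tool_rot"]; R=Ro.from_quat([q[1],q[2],q[3],q[0]]).as_matrix()
    v,u=np.mgrid[:400,:640]; X=np.stack([(u-c["cx"])/f*d,(v-c["cy"])/f*d,d],-1)
    T=c["hand_eye"]; X=(X@T[:3,:3].T+T[:3,3])@R.T+s["eef_pos"]
    k=(X[:,:,2]>zlo)&(X[:,:,2]<zhi)&(d>0)&(np.hypot(X[:,:,0]-cx,X[:,:,1]-cy)<60)
    print(s["eef_pos"].round(1),np.degrees(np.arctan2(R[1,1],R[0,1])).round(1),s["q"].round(2) if hasattr(s["q"],"round") else s["q"])
    print(k.sum(),cv2.minAreaRect(X[k][:,:2].astype(np.float32)),X[k].mean(0).round(1))
E
python3 -c "
from h import *
wrist('w2',450,133)
p,d=robot.snapshot('top'); cv2.imwrite('pics/top1.png',cv2.resize(p[120:240,165:430,::-1],None,fx=3,fy=3,interpolation=cv2.INTER_CUBIC))"
```

```text
[450.  133.3 116. ] -72.9 [0.24 0.17 2.23 0.   0.73 1.51]
2312 ((451.2643127441406, 137.93069458007812), (71.614501953125, 27.960100173950195), 17.72264289855957) [453.2 138.3  34.7]
```

View pics/top1.png

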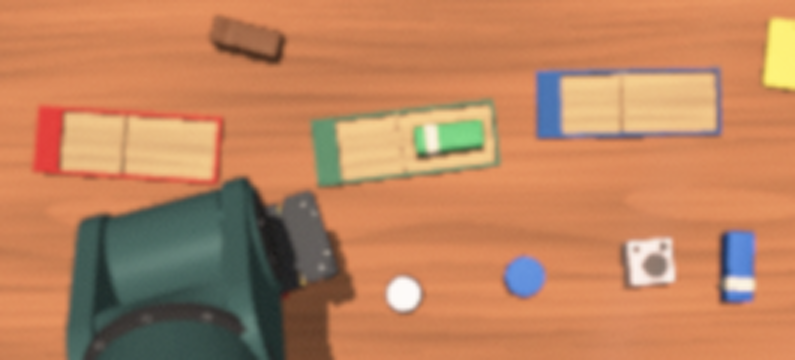

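Green bar is down in its bay at (449,138). I'll compare it with the known TCP to find any camera bias.

Run:
```python
from h import *
p,_d=robot.snapshot("top"); c=robot.camera_model("top"); f=200/np.tan(np.radians(c["fovy"]/2))
v,u=np.mgrid[:400,:640]; X=np.stack([(u-c["cx"])/f*_d,(v-c["cy"])/f*_d,_d],-1)-c["t"]; X=X@c["R"]
k=(X[:,:,2]>28)&(X[:,:,2]<46)&(np.hypot(X[:,:,0]-581,X[:,:,1]+56)<50)
print(k.sum(),cv2.minAreaRect(X[k][:,:2].astype(np.float32)),X[k].mean(0))
```

```text
220 ((579.4202880859375, -59.26227951049805), (28.305269241333008, 71.91327667236328), 5.902195453643799) [578.91180172 -59.3125137   37.6643783 ]
```

The top camera reads about (-1.7, -4) mm off the robot frame, and the wrist camera agrees. I'll correct for that from here on.

>>> jog_arm([
  {"claw":0.65,"delta_pos":[1,4.5,-35],"turn":0},
  {"claw":0.65,"delta_pos":[1,4.5,-70],"turn":0},
  {"claw":0.65,"delta_pos":[1,4.5,-92],"turn":0},
  {"claw":0.65,"delta_pos":[1,4.5,-104],"turn":0},
  {"claw":0.65,"delta_pos":[1,4.5,-104],"turn":0},
  {"claw":0.1,"delta_pos":[1,4.5,-104],"turn":0},
  {"claw":0.1,"delta_pos":[1,4.5,-104],"turn":0},
  {"claw":0.1,"delta_pos":[1,4.5,-104],"turn":0},
  {"claw":0.1,"delta_pos":[1,4.5,-104],"turn":0},
  {"claw":0.1,"delta_pos":[1,4.5,-104],"turn":0},
])

```text
clock: 7.3
eef_pos: [451.4, 137.9, 12.5]
tool_rot: [-0.0, 0.989, 0.148, 0.0]
ft_force: [-2.2, -0.7, 9.2]
finger_gap: 0.311
gripper_force: 25.0
```

>>> jog_arm([
  {"claw":0.1,"delta_pos":[0,0,0],"turn":0},
  {"claw":0.1,"delta_pos":[0,0,30],"turn":0},
  {"claw":0.1,"delta_pos":[0,0,70],"turn":0},
  {"claw":0.1,"delta_pos":[15,12,80],"turn":1.5},
  {"claw":0.1,"delta_pos":[35,28,80],"turn":3},
  {"claw":0.1,"delta_pos":[55,43,80],"turn":4.5},
  {"claw":0.1,"delta_pos":[75,58,80],"turn":6},
  {"claw":0.1,"delta_pos":[95,74,80],"turn":7.5},
  {"claw":0.1,"delta_pos":[115,90,80],"turn":9},
  {"claw":0.1,"delta_pos":[128,100,80],"turn":10.5},
])

```text
clock: 8.3
eef_pos: [580.1, 238.8, 92.1]
tool_rot: [0.0, 0.82, 0.573, 0.0]
ft_force: [0.2, -0.1, -0.6]
finger_gap: 0.304
gripper_force: 25.0
```

>>> jog_arm([
  {"claw":0.1,"delta_pos":[0,0,0],"turn":1.5},
  {"claw":0.1,"delta_pos":[0,0,0],"turn":3.2},
  {"claw":0.1,"delta_pos":[0,0,-20],"turn":3.2},
  {"claw":0.1,"delta_pos":[0,0,-45],"turn":3.2},
  {"claw":0.1,"delta_pos":[0,0,-60],"turn":3.2},
  {"claw":0.1,"delta_pos":[0,0,-70],"turn":3.2},
  {"claw":0.1,"delta_pos":[0,0,-75],"turn":3.2},
  {"claw":0.1,"delta_pos":[0,0,-77],"turn":3.2},
  {"claw":0.5,"delta_pos":[0,0,-77],"turn":3.2},
  {"claw":0.5,"delta_pos":[0,0,-77],"turn":3.2},
])

```text
clock: 9.3
eef_pos: [579.6, 238.0, 15.7]
tool_rot: [0.0, 0.734, 0.679, 0.001]
ft_force: [-1.3, 0.4, 0.3]
finger_gap: 0.453
gripper_force: 0.0
```

>>> jog_arm([
  {"claw":0.5,"delta_pos":[0,0,20],"turn":0},
  {"claw":0.5,"delta_pos":[0,0,60],"turn":0},
  {"claw":0.7,"delta_pos":[-15,0,100],"turn":0},
  {"claw":0.7,"delta_pos":[-50,-1,100],"turn":0},
  {"claw":0.7,"delta_pos":[-85,-1,100],"turn":0},
  {"claw":0.7,"delta_pos":[-120,-2,100],"turn":0},
  {"claw":0.7,"delta_pos":[-147,-2,100],"turn":0},
  {"claw":0.7,"delta_pos":[-147,-2,100],"turn":0},
  {"claw":0.7,"delta_pos":[-147,-2,100],"turn":0},
  {"claw":0.7,"delta_pos":[-147,-2,100],"turn":0},
])

```text
clock: 10.3
eef_pos: [433.2, 236.2, 115.5]
tool_rot: [0.0, 0.734, 0.679, 0.001]
ft_force: [-0.2, 0.0, 1.1]
finger_gap: 0.697
gripper_force: 0.0
```

```bash
python3 -c "
from h import *
wrist('w3',432,236)"
```

```text
[433.2 236.2 115.5] -4.5 [ 0.45  0.21  2.19 -0.    0.74  0.53]
1502 ((432.3598937988281, 237.2996826171875), (39.53232955932617, 39.82280731201172), 69.94337463378906) [432.5 238.   34.7]
```

>>> jog_arm([
  {"claw":0.7,"delta_pos":[0.5,1.5,-35],"turn":0},
  {"claw":0.7,"delta_pos":[0.5,1.5,-70],"turn":0},
  {"claw":0.7,"delta_pos":[0.5,1.5,-92],"turn":0},
  {"claw":0.7,"delta_pos":[0.5,1.5,-103],"turn":0},
  {"claw":0.7,"delta_pos":[0.5,1.5,-103],"turn":0},
  {"claw":0.2,"delta_pos":[0.5,1.5,-103],"turn":0},
  {"claw":0.2,"delta_pos":[0.5,1.5,-103],"turn":0},
  {"claw":0.2,"delta_pos":[0.5,1.5,-103],"turn":0},
  {"claw":0.2,"delta_pos":[0.5,1.5,-103],"turn":0},
  {"claw":0.2,"delta_pos":[0.5,1.5,-103],"turn":0},
])

```text
clock: 11.35
eef_pos: [433.1, 237.6, 12.8]
tool_rot: [0.0, 0.734, 0.679, 0.001]
ft_force: [-1.6, -1.4, 8.7]
finger_gap: 0.44
gripper_force: 25.0
```

>>> jog_arm([
  {"claw":0.2,"delta_pos":[0,0,30],"turn":0},
  {"claw":0.2,"delta_pos":[0,0,70],"turn":0},
  {"claw":0.2,"delta_pos":[15,8,80],"turn":0},
  {"claw":0.2,"delta_pos":[45,24,80],"turn":0},
  {"claw":0.2,"delta_pos":[75,41,80],"turn":0},
  {"claw":0.2,"delta_pos":[105,57,80],"turn":0},
  {"claw":0.2,"delta_pos":[135,73,80],"turn":0},
  {"claw":0.2,"delta_pos":[152.5,83,80],"turn":0},
  {"claw":0.2,"delta_pos":[152.5,83,70],"turn":0},
  {"claw":0.2,"delta_pos":[152.5,83,50],"turn":0},
])

```text
clock: 12.35
eef_pos: [585.6, 320.7, 62.6]
tool_rot: [0.0, 0.734, 0.679, 0.001]
ft_force: [-0.4, 0.7, -0.9]
finger_gap: 0.443
gripper_force: 25.0
```

>>> jog_arm([
  {"claw":0.2,"delta_pos":[0,0,-20],"turn":0},
  {"claw":0.2,"delta_pos":[0,0,-35],"turn":0},
  {"claw":0.2,"delta_pos":[0,0,-43],"turn":0},
  {"claw":0.2,"delta_pos":[0,0,-47],"turn":0},
  {"claw":0.2,"delta_pos":[0,0,-47],"turn":0},
  {"claw":0.6,"delta_pos":[0,0,-47],"turn":0},
  {"claw":0.6,"delta_pos":[0,0,-47],"turn":0},
  {"claw":0.6,"delta_pos":[0,0,-47],"turn":0},
  {"claw":0.6,"delta_pos":[0,0,-20],"turn":0},
  {"claw":0.6,"delta_pos":[0,0,20],"turn":0},
])

```text
clock: 13.35
eef_pos: [583.6, 319.6, 80.7]
tool_rot: [-0.001, 0.734, 0.679, -0.002]
ft_force: [0.3, -0.2, 0.4]
finger_gap: 0.6
gripper_force: 0.0
```

>>> jog_arm([
  {"claw":0.7,"delta_pos":[-5,-15,33],"turn":0},
  {"claw":0.7,"delta_pos":[-19,-57,33],"turn":0},
  {"claw":0.7,"delta_pos":[-34,-102,33],"turn":0},
  {"claw":0.7,"delta_pos":[-49,-148,33],"turn":0},
  {"claw":0.7,"delta_pos":[-64,-194,33],"turn":0},
  {"claw":0.7,"delta_pos":[-79,-240,33],"turn":0},
  {"claw":0.7,"delta_pos":[-94,-286,33],"turn":0},
  {"claw":0.7,"delta_pos":[-109,-332,33],"turn":0},
  {"claw":0.7,"delta_pos":[-124,-378,33],"turn":0},
  {"claw":0.7,"delta_pos":[-139,-422,33],"turn":0},
])

```text
clock: 14.35
eef_pos: [445.3, -103.4, 115.3]
tool_rot: [0.0, 0.734, 0.679, 0.0]
ft_force: [0.6, -0.6, -0.2]
finger_gap: 0.701
gripper_force: 0.0
```

>>> jog_arm([
  {"claw":0.7,"delta_pos":[-9,-27,0],"turn":0},
  {"claw":0.7,"delta_pos":[-9,-27,0],"turn":0},
  {"claw":0.7,"delta_pos":[-9,-27,0],"turn":0},
  {"claw":0.7,"delta_pos":[-9,-27,0],"turn":0},
  {"claw":0.7,"delta_pos":[-9,-27,0],"turn":0},
  {"claw":0.7,"delta_pos":[-9,-27,0],"turn":0},
  {"claw":0.7,"delta_pos":[-9,-27,0],"turn":0},
  {"claw":0.7,"delta_pos":[-9,-27,0],"turn":0},
  {"claw":0.7,"delta_pos":[-9,-27,0],"turn":0},
  {"claw":0.7,"delta_pos":[-9,-27,0],"turn":0},
])

```text
clock: 15.35
eef_pos: [437.0, -128.6, 114.9]
tool_rot: [0.0, 0.734, 0.679, 0.0]
ft_force: [0.8, -1.0, 0.3]
finger_gap: 0.705
gripper_force: 0.0
```

```bash
python3 -c "
from h import *
wrist('w4',436,-130)
p,d=robot.snapshot('top'); cv2.imwrite('pics/top2.png',cv2.resize(p[120:240,165:430,::-1],None,fx=3,fy=3,interpolation=cv2.INTER_CUBIC))"
```

```text
[ 437.  -128.6  114.9] -4.5 [-0.34  0.15  2.26  0.    0.73 -0.26]
1505 ((436.5827941894531, -129.8312530517578), (39.8830680847168, 39.44232940673828), 85.13616943359375) [ 436.7 -129.    34.8]
```

View pics/top2.png

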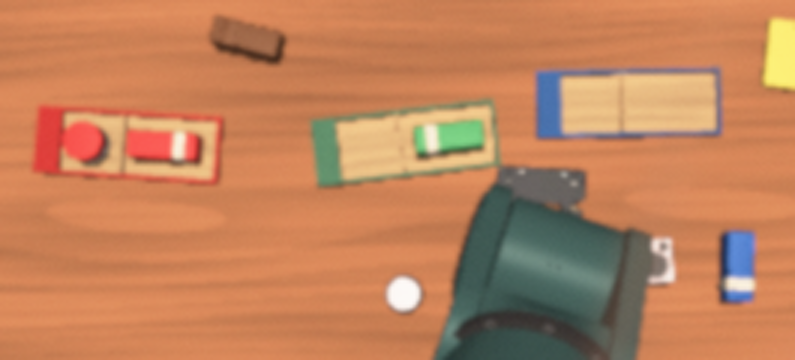

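Red tin (84,141) and red bar (163,147) sit in their bays, the offsets being height parallax. The blue tin reads (436.6,-129.8), right below the gripper.

>>> jog_arm([
  {"claw":0.7,"delta_pos":[-0.5,-0.5,-35],"turn":0},
  {"claw":0.7,"delta_pos":[-0.5,-0.5,-70],"turn":0},
  {"claw":0.7,"delta_pos":[-0.5,-0.5,-92],"turn":0},
  {"claw":0.7,"delta_pos":[-0.5,-0.5,-103],"turn":0},
  {"claw":0.7,"delta_pos":[-0.5,-0.5,-103],"turn":0},
  {"claw":0.2,"delta_pos":[-0.5,-0.5,-103],"turn":0},
  {"claw":0.2,"delta_pos":[-0.5,-0.5,-103],"turn":0},
  {"claw":0.2,"delta_pos":[-0.5,-0.5,-103],"turn":0},
  {"claw":0.2,"delta_pos":[-0.5,-0.5,-103],"turn":0},
  {"claw":0.2,"delta_pos":[-0.5,-0.5,-103],"turn":0},
])

```text
clock: 16.45
eef_pos: [437.1, -129.4, 12.8]
tool_rot: [0.001, 0.734, 0.679, 0.0]
ft_force: [-0.9, 1.1, 10.3]
finger_gap: 0.44
gripper_force: 25.0
```

>>> jog_arm([
  {"claw":0.2,"delta_pos":[0,0,30],"turn":0},
  {"claw":0.2,"delta_pos":[0,0,70],"turn":0},
  {"claw":0.2,"delta_pos":[15,-6,80],"turn":0.8},
  {"claw":0.2,"delta_pos":[50,-20,80],"turn":0.8},
  {"claw":0.2,"delta_pos":[85,-34,80],"turn":0.8},
  {"claw":0.2,"delta_pos":[120,-49,80],"turn":0.8},
  {"claw":0.2,"delta_pos":[155,-63,80],"turn":0.8},
  {"claw":0.2,"delta_pos":[179,-73,80],"turn":0.8},
  {"claw":0.2,"delta_pos":[179,-73,70],"turn":0.8},
  {"claw":0.2,"delta_pos":[179,-73,50],"turn":0.8},
])

```text
clock: 17.45
eef_pos: [616.3, -202.5, 62.6]
tool_rot: [0.001, 0.71, 0.704, 0.0]
ft_force: [-0.8, 0.0, -0.7]
finger_gap: 0.443
gripper_force: 25.0
```

>>> jog_arm([
  {"claw":0.2,"delta_pos":[0,0,-20],"turn":0},
  {"claw":0.2,"delta_pos":[0,0,-35],"turn":0},
  {"claw":0.2,"delta_pos":[0,0,-43],"turn":0},
  {"claw":0.2,"delta_pos":[0,0,-47],"turn":0},
  {"claw":0.2,"delta_pos":[0,0,-47],"turn":0},
  {"claw":0.6,"delta_pos":[0,0,-47],"turn":0},
  {"claw":0.6,"delta_pos":[0,0,-47],"turn":0},
  {"claw":0.6,"delta_pos":[0,0,-47],"turn":0},
  {"claw":0.6,"delta_pos":[0,0,-20],"turn":0},
  {"claw":0.6,"delta_pos":[0,0,20],"turn":0},
])

```text
clock: 18.45
eef_pos: [614.0, -201.6, 80.8]
tool_rot: [-0.002, 0.71, 0.704, -0.001]
ft_force: [0.1, -0.4, -0.0]
finger_gap: 0.601
gripper_force: 0.0
```

>>> jog_arm([
  {"claw":0.65,"delta_pos":[-10,-8,33],"turn":-1.5},
  {"claw":0.65,"delta_pos":[-30,-25,33],"turn":-3},
  {"claw":0.65,"delta_pos":[-50,-42,33],"turn":-4.5},
  {"claw":0.65,"delta_pos":[-70,-58,33],"turn":-6},
  {"claw":0.65,"delta_pos":[-90,-75,33],"turn":-7.5},
  {"claw":0.65,"delta_pos":[-110,-92,33],"turn":-9},
  {"claw":0.65,"delta_pos":[-130,-108,33],"turn":-10.5},
  {"claw":0.65,"delta_pos":[-150,-125,33],"turn":-12},
  {"claw":0.65,"delta_pos":[-172.5,-144,33],"turn":-13.5},
  {"claw":0.65,"delta_pos":[-172.5,-144,33],"turn":-15},
])

```text
clock: 19.45
eef_pos: [441.0, -347.6, 115.0]
tool_rot: [0.0, 0.992, 0.123, -0.0]
ft_force: [0.2, -0.2, 0.1]
finger_gap: 0.646
gripper_force: 0.0
```

>>> jog_arm([
  {"claw":0.65,"delta_pos":[0,0,0],"turn":-1.5},
  {"claw":0.65,"delta_pos":[0,0,0],"turn":-3},
  {"claw":0.65,"delta_pos":[0,0,0],"turn":-3.3},
  {"claw":0.65,"delta_pos":[0,0,0],"turn":-3.3},
  {"claw":0.65,"delta_pos":[0,0,0],"turn":-3.3},
  {"claw":0.65,"delta_pos":[0,0,0],"turn":-3.3},
  {"claw":0.65,"delta_pos":[0,0,0],"turn":-3.3},
  {"claw":0.65,"delta_pos":[0,0,0],"turn":-3.3},
  {"claw":0.65,"delta_pos":[0,0,0],"turn":-3.3},
  {"claw":0.65,"delta_pos":[0,0,0],"turn":-3.3},
])

```text
clock: 20.45
eef_pos: [443.0, -346.2, 114.9]
tool_rot: [-0.0, 1.0, -0.017, -0.0]
ft_force: [-0.3, 0.9, -0.4]
finger_gap: 0.648
gripper_force: 0.0
```

```bash
python3 -c "
from h import *
wrist('w5',443,-347)"
```

```text
[ 443.  -346.2  114.9] -92.0 [-0.7   0.31  2.05 -0.    0.78  0.9 ]
2294 ((442.991455078125, -348.5605163574219), (28.017536163330078, 71.58596801757812), 86.50809478759766) [ 444.9 -348.7   34.7]
```

>>> jog_arm([
  {"claw":0.65,"delta_pos":[0,-2,-35],"turn":-0.2},
  {"claw":0.65,"delta_pos":[0,-2,-70],"turn":-0.2},
  {"claw":0.65,"delta_pos":[0,-2,-92],"turn":-0.2},
  {"claw":0.65,"delta_pos":[0,-2,-103],"turn":-0.2},
  {"claw":0.65,"delta_pos":[0,-2,-103],"turn":-0.2},
  {"claw":0.1,"delta_pos":[0,-2,-103],"turn":-0.2},
  {"claw":0.1,"delta_pos":[0,-2,-103],"turn":-0.2},
  {"claw":0.1,"delta_pos":[0,-2,-103],"turn":-0.2},
  {"claw":0.1,"delta_pos":[0,-2,-103],"turn":-0.2},
  {"claw":0.1,"delta_pos":[0,-2,-103],"turn":-0.2},
])

```text
clock: 21.5
eef_pos: [443.3, -348.4, 12.6]
tool_rot: [0.0, 1.0, -0.026, 0.0]
ft_force: [-1.6, -0.3, 7.7]
finger_gap: 0.307
gripper_force: 25.0
```

>>> jog_arm([
  {"claw":0.1,"delta_pos":[0,0,0],"turn":0},
  {"claw":0.1,"delta_pos":[0,0,30],"turn":0},
  {"claw":0.1,"delta_pos":[0,0,70],"turn":0},
  {"claw":0.1,"delta_pos":[15,5,80],"turn":1.5},
  {"claw":0.1,"delta_pos":[45,16,80],"turn":3},
  {"claw":0.1,"delta_pos":[75,27,80],"turn":4.5},
  {"claw":0.1,"delta_pos":[105,38,80],"turn":6},
  {"claw":0.1,"delta_pos":[135,49,80],"turn":7.5},
  {"claw":0.1,"delta_pos":[160,58,80],"turn":9},
  {"claw":0.1,"delta_pos":[172.5,62.5,80],"turn":10.5},
])

```text
clock: 22.5
eef_pos: [617.3, -284.8, 92.0]
tool_rot: [0.0, 0.907, 0.422, 0.0]
ft_force: [-0.6, 0.7, -1.1]
finger_gap: 0.306
gripper_force: 25.0
```

>>> jog_arm([
  {"claw":0.1,"delta_pos":[0,0,0],"turn":1.5},
  {"claw":0.1,"delta_pos":[0,0,0],"turn":3},
  {"claw":0.1,"delta_pos":[0,0,0],"turn":4.5},
  {"claw":0.1,"delta_pos":[0,0,0],"turn":6},
  {"claw":0.1,"delta_pos":[0,0,0],"turn":7.5},
  {"claw":0.1,"delta_pos":[0,0,0],"turn":8.1},
  {"claw":0.1,"delta_pos":[0,0,-20],"turn":8.1},
  {"claw":0.1,"delta_pos":[0,0,-45],"turn":8.1},
  {"claw":0.1,"delta_pos":[0,0,-60],"turn":8.1},
  {"claw":0.1,"delta_pos":[0,0,-68],"turn":8.1},
])

```text
clock: 23.5
eef_pos: [614.7, -285.3, 22.4]
tool_rot: [-0.001, 0.707, 0.707, -0.0]
ft_force: [-0.5, 0.9, -1.5]
finger_gap: 0.306
gripper_force: 25.0
```

>>> jog_arm([
  {"claw":0.1,"delta_pos":[0,0,-4],"turn":0},
  {"claw":0.1,"delta_pos":[0,0,-7],"turn":0},
  {"claw":0.1,"delta_pos":[0,0,-9],"turn":0},
  {"claw":0.1,"delta_pos":[0,0,-9],"turn":0},
  {"claw":0.5,"delta_pos":[0,0,-9],"turn":0},
  {"claw":0.5,"delta_pos":[0,0,-9],"turn":0},
  {"claw":0.5,"delta_pos":[0,0,-9],"turn":0},
  {"claw":0.5,"delta_pos":[0,0,15],"turn":0},
  {"claw":0.5,"delta_pos":[0,0,60],"turn":0},
  {"claw":0.5,"delta_pos":[-20,0,100],"turn":0},
])

```text
clock: 24.5
eef_pos: [596.7, -285.8, 125.6]
tool_rot: [0.001, 0.707, 0.708, 0.0]
ft_force: [-0.2, -0.7, 0.8]
finger_gap: 0.497
gripper_force: 0.0
```

>>> jog_arm([
  {"claw":0.5,"delta_pos":[-20,30,40],"turn":0},
  {"claw":0.5,"delta_pos":[-40,60,80],"turn":0},
  {"claw":0.5,"delta_pos":[-60,90,120],"turn":0},
  {"claw":0.5,"delta_pos":[-80,120,140],"turn":0},
  {"claw":0.5,"delta_pos":[-100,150,150],"turn":0},
  {"claw":0.5,"delta_pos":[-120,180,150],"turn":0},
  {"claw":0.5,"delta_pos":[-140,210,150],"turn":0},
  {"claw":0.5,"delta_pos":[-140,240,150],"turn":0},
  {"claw":0.5,"delta_pos":[-140,240,150],"turn":0},
  {"claw":0.5,"delta_pos":[-140,240,150],"turn":0},
])

```text
clock: 25.5
eef_pos: [455.6, -45.4, 274.2]
tool_rot: [0.0, 0.706, 0.708, 0.0]
ft_force: [0.6, 0.4, -0.1]
finger_gap: 0.5
gripper_force: 0.0
```

```bash
python3 -c "
from h import *
p,d=robot.snapshot('top'); cv2.imwrite('pics/top3.png',cv2.resize(p[120:240,165:430,::-1],None,fx=3,fy=3,interpolation=cv2.INTER_CUBIC))
p,d2=robot.snapshot('scene'); cv2.imwrite('pics/scene3.png',cv2.resize(p[180:300,190:520,::-1],None,fx=2.4,fy=2.4,interpolation=cv2.INTER_CUBIC))
c=robot.camera_model('top'); f=200/np.tan(np.radians(c['fovy']/2))
v,u=np.mgrid[:400,:640]; X=(np.stack([(u-c['cx'])/f*d,(v-c['cy'])/f*d,d],-1)-c['t'])@c['R']
for n,x,y in [('gbar',581,-56),('rbar',579,238),('rtin',585,320),('btin',616,-203),('bbar',616,-286)]:
    k=(X[:,:,2]>28)&(X[:,:,2]<60)&(np.hypot(X[:,:,0]-x+1.7,X[:,:,1]-y+4)<42)
    print(n,X[k].mean(0).round(1),np.percentile(X[k][:,2],[5,95]).round(1)) if k.sum() else print(n,'none')
"
```

```text
gbar none
rbar [575.6 232.5  37.5] [32.6 41.6]
rtin [581.8 314.2  37.2] [32.6 41.4]
btin [ 612.8 -205.5   37.8] [33.8 41.4]
bbar [ 613.2 -289.5   37.8] [33.5 41.6]
```

View pics/top3.png

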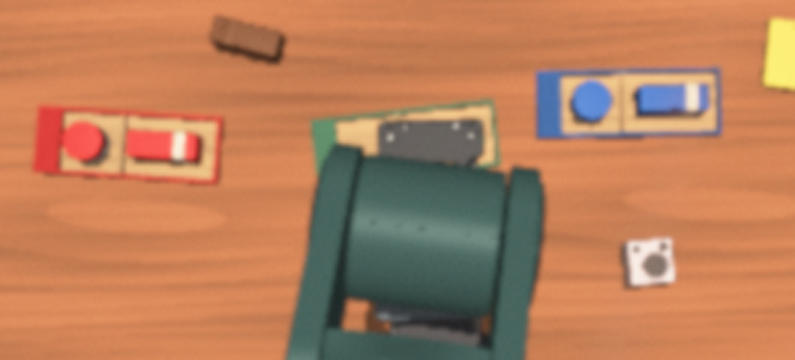

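View pics/scene3.png

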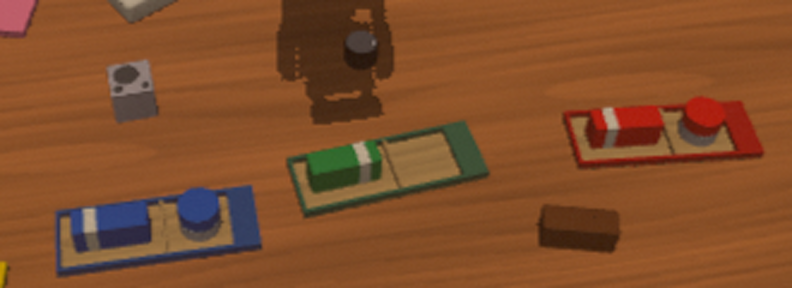

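Everything sits flat inside its own bay: the green bar at (343,166), the red bar and tin at (625,126) and (702,118), and the blue bar and tin at (112,225) and (199,212). The tops of the two red and two blue pieces measure 37–38 mm, which means they are down on the floor. The arm hid the green bar from that check, but it read 37.7 mm after it was placed. The loupe (361,49) and doming block (131,88) look untouched, so I'm handing in.

```bash
python3 -c "
from plant import robot
print(robot.finish_job())"
```

```text
the job is handed in; nothing more can be done
None
```

I put all three bars and both tins in the trays of their own colour and handed the job in at about 26 s; the final pictures show each flat or upright in its bay, with the loupe and doming block where they were.

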